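# Swap the bitters row into the new rack, reversed

## Robot

A 7-joint arm with a two-finger parallel gripper is mounted at the origin on the work surface. World frame = base frame: x ahead of the robot, y to its left, z up, the work surface at z = 0. Lengths are in m, angles in rad, forces in N, time in s.
With the tool pointing down it reaches from about 0.4 to 0.85 m from the base axis. Payload 4.5 kg.
Tool frame: the origin (TCP) lies where the fingers leave the gripper's body, on its centre line; the fingertips stand 64 mm ahead of it and the grasp point (between the pads) lies 45 mm ahead of it; z points along the fingers, y is the line along which they close (so a half turn about z gives the same grasp; the last joint's range is limited). The gripper opens to 88 mm and grips with 3 to 60 N. Pads are 18 mm wide; open, the fingers measure 123 mm over their backs; the gripper's body (75 mm by 187 mm) begins 45 mm behind the grasp point.
Start: joints at [1.372, 0.689, -0.195, 1.565, 0.157, 0.902, -0.215], TCP at [0.144, -0.608, 0.303] pointing down, gripper open.
Joint ranges: [-3.01, 3.01], [-0.46, 2.08], [-1.47, 1.51], [0.13, 2.56], [-1, 4.14], [0.04, 2.09], [-2.66, 2.66]. Speed limits (rad/s): [2.57, 2.57, 3.14, 3.14, 3.14, 3.14, 3.14].

## Interface

Orientations are given as a unit quaternion [x, y, z, w].
In Python, from plant import r gives the robot as it stands.
- The arm moves only by the tool play_rows, never from a script. Its arguments are lists of equal length, an entry for each row: "translation": the shift along the tool's x, y, z in m, a list of three; "delta_rot": the turn, a rotation vector about the tool's x, y, z in degrees, a list of three; "grip": the opening, from -1 (shut) to 1 (fully open). In form: {"translation": [[x, y, z], ...], "delta_rot": [[rx, ry, rz], ...], "grip": [grip, ...]}. A call has 1 to 20 rows; each row shifts and turns the commanded pose from where the row before left it, along the tool's axes as they then stand; what a row does not reach is not made up. A row lasts 1/8 s, in which the tool goes at most 62.5 mm and 10.7 degrees, less where a joint would pass 70% of its speed; a pose out of reach is approached as far as the arm can. A call with a gripper value outside its range is refused whole. The fingers move at their own pace and stop on an object; "squeeze" is the grip in N (left out, the last holds). Time passes only in rows, so rows that do not move let the fingers close. It gives the time, the measured TCP pose, the force, the opening and the grip force at its end, in the units of the state.
- r.get_state(): the state, without advancing time (a new reading comes with each control period).
- r.snapshot(name): name is "scene" or "top" or "wrist"; returns the picture (480x640x3 uint8, blue, green, red); there is no depth.
- r.get_calibration(name): a dict with "intrinsics" (3x3 intrinsics, pixels), "eye" and "rotation" of the camera in the world. Camera axes: x right, y up, looking along -z (the intrinsics and any distortion apply to the point x, -y, -z); pixel columns grow to the right and rows downward; lengths in m; the calibration is good to about 2 mm. A picture is of the moment at which its call begins: read the wrist's pose just before it. get_calibration takes no time and is no camera call; for the wrist camera it gives the pose at the moment of the call.
- r.finish_job(): hands the job in; it is judged then, once.
Trained networks look in the newest picture that a camera, given by its name, has taken for a name from the list of things; names that differ only in an ending like _2 or _b are one class to them, and where a whole thing is asked for, a point or a joint stands for the part that bears it (a point fixed in the world has none). Each returns a list of dicts, best first, with "confidence" (0 to 1); they miss things now and then, are a little off and sometimes report something else, mostly with a low value. They report only what shows in the picture. A call takes as long as a camera call. They do not tell look-alikes from the thing itself.
- r.look_for(camera, target): "point" ([x, y, z] in m, in world coordinates, good to about 4 mm: the middle of the surface that is visible of it).
- r.silhouettes(camera, target): "pixels" (480x640 bool, what is visible of it).
The state is a dict: "clock": time; "q": joint angles; "qd": joint speeds; "joint_torque": joint torques, N m; "tool_pos": TCP position; "eef_rot": TCP orientation; "contact_force": force on the tool from outside, world axes, zero at the start; "moment": the same for the moment, N m; "opening": opening from 0.0 (shut) to 1.0 (fully open); "finger_force": force on a finger pad.
Only numpy, scipy, OpenCV 4.12 (cv2) and the standard library are available. Lean on these libraries where they do the work, as an engineer would, in place of code of your own. Each camera call takes 0.05 s, during which the arm holds its last target. There are 200 camera calls.

## Task

Move the four amber dasher bottles from the coasters on the old wooden tray into the new steel rack, one to a bay, in reverse order: as seen from the robot, the bottle at the left end of the tray goes into the right-end bay, its neighbour into the next bay, and so on. They are glass: set each one down gently without dropping it, never knock one over, and leave all four standing upright on the rack's floor.

Things in the scene. Friction and masses are not known exactly. Their poses are not given: they have to be found in the camera images.
- bottle_stout: Short stout round amber glass dasher bottle, 115 mm tall, body 52 mm in diameter up to 55 mm, then a sloping shoulder. The top 40 mm are a straight upright neck and black cap 24 mm in diameter, the part to grip from above (closing across the row is roomiest). Loose, 0.10 to 0.24 kg, stands upright on its coaster at the start. Origin: centre of its underside, z up along the bottle. 
- bottle_square: Square amber glass dasher bottle, 125 mm tall, body 44 x 44 mm up to 70 mm. The top 40 mm are a straight upright neck and black cap 24 mm in diameter, the part to grip from above (closing across the row is roomiest). Loose, 0.10 to 0.24 kg, stands upright on its coaster at the start. Origin: centre of its underside, z up along the bottle. 
- bottle_slim: Tall slim round amber glass dasher bottle, 148 mm tall, body 38 mm in diameter up to 90 mm. The top 40 mm are a straight upright neck and black cap 24 mm in diameter, the part to grip from above (closing across the row is roomiest). Loose, 0.10 to 0.24 kg, stands upright on its coaster at the start. Origin: centre of its underside, z up along the bottle. 
- bottle_taper: Tapered (cone-shaped) amber glass dasher bottle, 135 mm tall, 54 mm in diameter at the foot, narrowing evenly to the neck at 95 mm. The top 40 mm are a straight upright neck and black cap 24 mm in diameter, the part to grip from above (closing across the row is roomiest). Loose, 0.10 to 0.24 kg, stands upright on its coaster at the start. Origin: centre of its underside, z up along the bottle. 
- coaster_round: Round cork coaster, 68 mm in diameter, 4 mm thick, fixed on the tray; the stout bottle starts on it. One of four in a straight row, 74 mm apart; which is where varies. Origin: centre of its underside, 12 mm above the tiles; y axis along the row to the robot's left (within 15 degrees of world y), x across the row, away from the robot.
- coaster_square: Square black rubber coaster, 64 x 64 mm, 4 mm thick, fixed on the tray; the square bottle starts on it. One of four in a straight row, 74 mm apart; which is where varies. Origin: centre of its underside, 12 mm above the tiles; y axis along the row to the robot's left (within 15 degrees of world y), x across the row, away from the robot.
- coaster_oblong: Oblong pale wooden coaster, 76 mm (its x, across the row) by 50 mm (its y), 4 mm thick, fixed on the tray; the slim bottle starts on it. One of four in a straight row, 74 mm apart; which is where varies. Origin: centre of its underside, 12 mm above the tiles; y axis along the row to the robot's left (within 15 degrees of world y), x across the row, away from the robot.
- coaster_hex: Six-sided white ceramic coaster, 64 mm across flats, 4 mm thick, fixed on the tray; the taper bottle starts on it. One of four in a straight row, 74 mm apart; which is where varies. Origin: centre of its underside, 12 mm above the tiles; y axis along the row to the robot's left (within 15 degrees of world y), x across the row, away from the robot.
- tray: Old dark wooden tray, fixed, 84 (x) x 324 mm (y), 12 mm thick, end cheeks 30 mm high. Origin: centre of its underside, on the tiles; y along the row to the robot's left. Tray and rack are two rows, one nearer, one farther, either way round. Between them lie only things under 15 mm high; other bystanders, at most 125 mm high, are over 0.28 m to the robot's left or right.
- rack: Steel rack, fixed, 79 (x) x 301 mm (y), open on top. Four bays 69 x 69 mm inside, centred at x = 0, y = +111, +37, -37, -111 mm in its frame; bay floor 6 mm, walls and dividers (5 mm thick) 18 mm above the origin. Origin: centre of its underside, on the tiles; y points to the robot's left, x away from the robot, turned at most 10 degrees.
Not all that is in view belongs to the job. Leave any blue or yellow look-alike of the bottle_square alone.

How it is judged:
By the outcome, as a careful person would: the job done as asked, in the order asked, and still so for the second after the job is handed in, with the robot touching nothing.
It also fails if it takes over 93 s, if anything falls off the work surface, if the arm or the gripper's body presses on something with over 40 N, if the wrist force passes 120 N, or if a joint passes its speed limit or range.

## Working session

There is one attempt and no reset: what is moved stays moved. The work goes in short steps, Python scripts to look and compute and a tool call to move; the robot and the scene stay as the last step left them, time stands still between calls to the robot, and variables do not carry over. Pictures are saved under pics/ and viewed, at most 14 in all, crops included, and the job is handed in when it is done.

Besides the shell and the picture viewer there is one more tool, called after "Emit:" in YAML: its name, and indented under it one key for each argument. play_rows: Moves the arm, as the interface text tells. Its arguments: {"type":"object","properties":{"translation":{"type":"array","items":{"type":"array","items":{"type":"number"}}},"delta_rot":{"type":"array","items":{"type":"array","items":{"type":"number"}}},"grip":{"type":"array","items":{"type":"number"}},"squeeze":{"type":"number"}},"required":["translation","delta_rot","grip"]}

```bash
mkdir -p pics; ls; python3 - <<'E'
from plant import r
import cv2
s=r.get_state();print({k:s[k] for k in('clock','tool_pos','eef_rot','opening')})
for n in("scene","top"):
    cv2.imwrite(f"pics/{n}0.png",r.snapshot(n)); c=r.get_calibration(n);print(n,c)
    for t in("bottle_stout","bottle_square","bottle_slim","bottle_taper","coaster_round","coaster_square","coaster_oblong","coaster_hex","tray","rack"):
        print(t,[([round(float(v),3) for v in d["point"]],round(d["confidence"],2)) for d in r.look_for(n,t)])
E
```

```text
pics
{'clock': 0.0, 'tool_pos': array([ 0.14403999, -0.60764552,  0.3019134 ]), 'eef_rot': array([ 9.93225553e-01,  1.16198843e-01, -1.62511176e-04, -8.96869073e-04]), 'opening': 0.9980242376105987}
scene {'intrinsics': array([[598.63361222,   0.        , 316.78320406],
       [  0.        , 598.63361222, 233.03452543],
       [  0.        ,   0.        ,   1.        ]]), 'eye': array([ 0.98848292, -0.05055814,  0.77610125]), 'rotation': array([0.21328322, 0.19859938, 0.6576492 , 0.69466977])}
bottle_stout [([0.465, 0.137, 0.079], 0.92)]
bottle_square [([0.467, -0.01, 0.087], 0.95), ([0.34, 0.113, 0.069], 0.86), ([0.337, -0.086, 0.068], 0.73), ([0.468, 0.062, 0.016], 0.46)]
bottle_slim [([0.462, 0.065, 0.107], 0.84)]
bottle_taper [([0.457, -0.075, 0.071], 0.78)]
coaster_round [([0.469, 0.131, 0.017], 0.74)]
coaster_square [([0.474, -0.015, 0.016], 0.95)]
coaster_oblong [([0.465, 0.065, 0.017], 0.71)]
coaster_hex [([0.455, -0.092, 0.016], 0.88)]
tray []
rack [([0.649, 0.04, 0.001], 0.62), ([0.458, -0.095, 0.015], 0.46)]
top {'intrinsics': array([[481.94167053,   0.        , 322.354887
[... 195 characters left out ...]
 -0.01827836, -0.70162061,  0.71174857])}
bottle_stout [([0.452, 0.133, 0.083], 0.87)]
bottle_square [([0.45, -0.01, 0.094], 0.98), ([0.338, -0.085, 0.075], 0.84), ([0.334, 0.111, 0.074], 0.73), ([0.445, -0.073, 0.081], 0.51), ([0.434, -0.091, 0.016], 0.25)]
bottle_slim [([0.448, 0.062, 0.119], 0.75)]
bottle_taper [([0.439, -0.073, 0.078], 0.95), ([0.447, 0.062, 0.119], 0.47)]
coaster_round [([0.455, 0.122, 0.017], 0.63)]
coaster_square [([0.443, -0.008, 0.018], 0.93), ([0.447, 0.054, 0.023], 0.41)]
coaster_oblong [([0.449, 0.06, 0.021], 0.93), ([0.648, 0.042, 0.009], 0.28)]
coaster_hex [([0.434, -0.094, 0.017], 0.59)]
tray [([0.444, 0.029, 0.012], 0.57)]
rack [([0.648, 0.043, 0.007], 0.65)]
```

View pics/scene0.png

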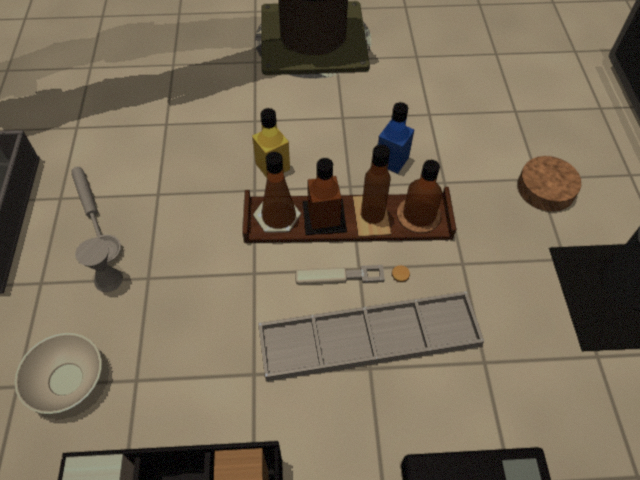

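View pics/top0.png

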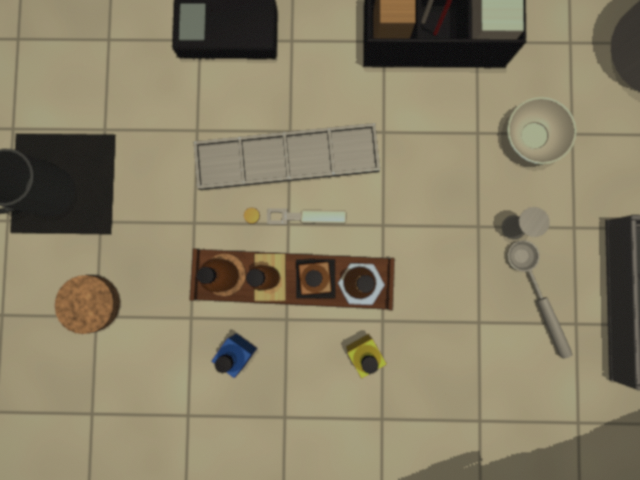

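The robot is at the bottom of the top view and +y is to the left. The tray is the near row (190–393, 250–308). From the left it holds stout, slim, square and taper. The rack is the far row (195–380, 125–188), and the yellow and blue look-alikes stand behind the tray. Next I'll triangulate the caps and fit the rack.

```bash
cat > h.py <<'E'
from plant import r
import numpy as np, cv2
from scipy.spatial.transform import Rotation as R
from scipy.optimize import least_squares
H=dict(stout=.115,square=.125,slim=.148,taper=.135)
def cal(n):
    c=r.get_calibration(n); return c["intrinsics"],np.array(c["eye"]),R.from_quat(c["rotation"]).as_matrix()
def proj(P,c):
    K,e,M=c; p=(np.atleast_2d(P)-e)@M; p=p*[1,-1,-1]; q=p@K.T; return q[:,:2]/q[:,2:]
def ray(uv,z,c):
    K,e,M=c; uv=np.atleast_2d(uv); d=np.c_[uv,np.ones(len(uv))]@np.linalg.inv(K).T*[1,-1,-1]@M.T
    return e+d*((z-e[2])/d[:,2])[:,None]
def cyl(x,y,z0,z1,rad=.012):
    t=np.linspace(0,2*np.pi,24); return np.vstack([np.c_[x+rad*np.cos(t),y+rad*np.sin(t),0*t+z] for z in(z0,z1)])
E
python3 - <<'E'
from h import *
init=dict(stout=(.455,.133),slim=(.45,.062),square=(.45,-.01),taper=(.445,-.078))
ims={}
for n in("top","scene"):
    im=r.snapshot(n);c=cal(n);ims[n]=im
    for b,(x,y) in init.items():
        z=.016+H[b]
        u,v=proj([x,y,z-.008],c)[0]
        g=im.max(2); x0,y0=int(u)-24,int(v)-24
        w=g[y0:y0+48,x0:x0+48]
        k,l,st,ce=cv2.connectedComponentsWithStats((w<45).astype('u1'))
        best=[(st[i,4],np.round(st[i,:4]+[x0,y0,0,0]),np.round(ce[i]+[x0,y0],1)) for i in range(1,k) if st[i,4]>30]
        print(n,b,'pred',np.round([u,v]),best, 'min',w.min())
    for q in r.silhouettes(n,"rack")[:2]:
        m=q["pixels"].astype('u1'); box=cv2.boxPoints(cv2.minAreaRect(cv2.findNonZero(m)))
        P=ray(box,.018,c); print('rack',n,q["confidence"],m.sum(),np.round(P[:,:2],4).tolist(),P.mean(0),[round(float(np.linalg.norm(P[i]-P[i-1])),4) for i in range(4)])
t=ims["top"][110:320,180:400];cv2.imwrite("pics/t1.png",cv2.resize(t,None,fx=3.5,fy=2.8*1,interpolation=2))
E
```

```text
top stout pred [214. 270.] [(np.int32(260), array([196, 267,  21,  16]), array([205.6, 274.8]))] min 18
top slim pred [261. 274.] [(np.int32(194), array([247, 269,  18,  17]), array([254.8, 276.9]))] min 33
top square pred [316. 275.] [(np.int32(407), array([296, 259,  39,  39]), array([316.2, 279.8]))] min 27
top taper pred [366. 280.] [] min 42
rack top 0.61 9081 [[0.6694, 0.2002], [0.7032, -0.0999], [0.6188, -0.1088], [0.585, 0.1891]] [0.6440997  0.04512961 0.018     ] [0.0851, 0.3019, 0.0849, 0.2998]
scene stout pred [423. 172.] [(np.int32(60), array([399, 153,   9,  16]), array([402.6, 159.6])), (np.int32(286), array([422, 160,  18,  21]), array([430.1, 170.3]))] min 0
scene slim pred [375. 156.] [(np.int32(396), array([372, 143,  24,  26]), array([381.9, 155.8]))] min 0
scene square pred [322. 169.] [(np.int32(284), array([317, 159,  16,  21]), array([324.3, 168.9]))] min 0
scene taper pred [273. 163.] [(np.int32(320), array([266, 152,  17,  22]), array([274. , 162.5]))] min 0
rack scene 0.72 12639 [[0.6262, -0.1112], [0.5886, 0.2031], [0.6783, 0.1974], [0.7107, -0.0991]] [0.65093274 0.04753023 0.018     ] [0.0853, 0.3166, 0.0899, 0.2982]
```

View pics/t1.png

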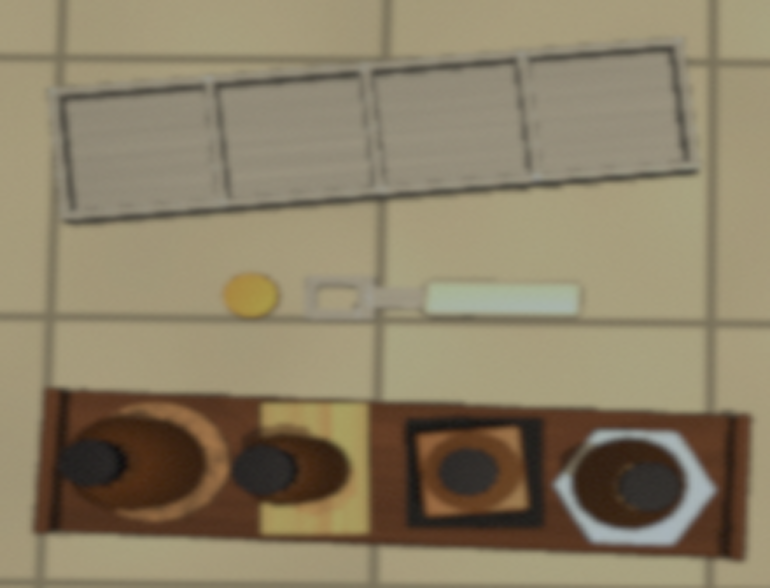

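The crop puts the cap tops in the top image at stout (207,275.5), slim (255.5,278.5), square (314,278) and taper (365,283). The rack rim corners are at crop (50,92), (680,40), (697,170) and (65,222).

```bash
python3 - <<'E'
from h import *
ct,cs=cal("top"),cal("scene")
f=lambda p:np.array(p)/[3.5,2.8]+[180,110]
top=dict(stout=(95,463),slim=(265,472),square=(469,471),taper=(648,485))
# scene cap bbox (left,top,w,h)
sc=dict(stout=(422,160,18),slim=(372,146,17),square=(317,159,16),taper=(266,152,17))
for b in top:
    z=.016+H[b]; A=ray(f(top[b]),z,ct)[0]
    def res(p):
        q=proj(cyl(p[0],p[1],z-.02,z),cs); l,t,w=sc[b]
        return [q[:,0].min()-l,q[:,0].max()-l-w,q[:,1].min()-t]
    S=least_squares(res,A[:2]); print(b,np.round(A,4),'scene',np.round(S.x,4),np.round(S.fun,1))
P=ray(f([(50,92),(680,40),(697,170),(65,222)]),.018,ct)
c=P.mean(0); yv=(P[0]+P[3]-P[1]-P[2])[:2]; yaw=np.arctan2(-yv[0],yv[1])
print(np.round(P,4).tolist(),c,np.degrees(yaw),[np.linalg.norm(P[i]-P[i-1]) for i in range(4)])
Q=ray([(260,349),(468,295),(483,342),(265,377)],.018,cs);print(np.round(Q,4).tolist(),Q.mean(0))
for o in(.111,.037,-.037,-.111): print(np.round(c[:2]+o*np.array([-np.sin(yaw),np.cos(yaw)]),4))
T=ray(f([(40,388),(750,414),(745,558),(35,532)]),.030,ct);print('tray',np.round(T,3).tolist(),T.mean(0))
E
```

```text
stout [0.4476 0.1403 0.131 ] scene [0.4522 0.1447] [-0.6  0.6 -0. ]
slim [0.4444 0.068  0.164 ] scene [0.4517 0.0697] [-1.   0.9 -0. ]
square [ 0.4459 -0.0077  0.141 ] scene [ 0.4512 -0.006 ] [-0.7  0.7 -0. ]
taper [ 0.4403 -0.0763  0.151 ] scene [ 0.4435 -0.0755] [-0.5  0.5 -0. ]
[[0.6646, 0.1969, 0.018], [0.6988, -0.099, 0.018], [0.6217, -0.1075, 0.018], [0.5875, 0.1873, 0.018]] [0.64316287 0.04444406 0.018     ] 6.612272054770662 [np.float64(0.07770089521517409), np.float64(0.2978026390614624), np.float64(0.07758878409344765), np.float64(0.2967725753435881)]
[[0.6644, -0.1056, 0.018], [0.5982, 0.1912, 0.018], [0.6707, 0.1974, 0.018], [0.704, -0.0992, 0.018]] [0.65934483 0.04596476 0.018     ]
[0.6304 0.1547]
[0.6389 0.0812]
[0.6474 0.0077]
[ 0.6559 -0.0658]
tray [[0.49, 0.192, 0.03], [0.479, -0.131, 0.03], [0.398, -0.129, 0.03], [0.408, 0.192, 0.03]] [0.44374897 0.0309606  0.03      ]
```

Emit:
play_rows:
  translation:
    - [0, 0, 0]
    - [0, 0, 0]
    - [0, 0, 0]
    - [0, 0, 0]
    - [0, 0, 0]
    - [0, 0, 0]
    - [0, 0, 0]
    - [0, 0, 0]
  delta_rot:
    - [0, 0, -9.6]
    - [0, 0, -9.6]
    - [0, 0, -9.6]
    - [0, 0, -9.6]
    - [0, 0, -9.6]
    - [0, 0, -9.6]
    - [0, 0, -9.6]
    - [0, 0, -9.5]
  grip: [1, 1, 1, 1, 1, 1, 1, 1]

```text
clock: 2.3
tool_pos: [0.144, -0.6082, 0.3027]
eef_rot: [0.705, 0.709, -0.0, -0.0]
contact_force: [0.6, -1.2, -0.6]
opening: 1.0
finger_force: 0.0
```

Emit:
play_rows:
  translation:
    - [0.05, 0.025, -0.01]
    - [0.05, 0.025, -0.01]
    - [0.05, 0.025, 0]
    - [0.05, 0.025, 0]
    - [0.05, 0.025, 0]
    - [0.05, 0.025, 0]
    - [0.05, 0.025, 0]
    - [0.05, 0.025, 0]
    - [0.05, 0.025, 0]
    - [0.05, 0.025, 0]
    - [0.05, 0.025, 0]
    - [0.05, 0.025, 0]
    - [0, 0, 0]
    - [0, 0, 0]
  delta_rot:
    - [0, 0, 0]
    - [0, 0, 0]
    - [0, 0, 0]
    - [0, 0, 0]
    - [0, 0, 0]
    - [0, 0, 0]
    - [0, 0, 0]
    - [0, 0, 0]
    - [0, 0, 0]
    - [0, 0, 0]
    - [0, 0, 0]
    - [0, 0, 0]
    - [0, 0, 0]
    - [0, 0, 0]
  grip: [1, 1, 1, 1, 1, 1, 1, 1, 1, 1, 1, 1, 1, 1]

```text
clock: 4.05
tool_pos: [0.4434, -0.0085, 0.3226]
eef_rot: [0.707, 0.707, -0.001, 0.0]
contact_force: [-0.5, -0.7, 0.8]
opening: 1.002
finger_force: 0.0
```

```bash
python3 - <<'E'
from h import *
s=r.get_state();print(s['clock'],s['tool_pos'],R.from_quat(s['eef_rot']).as_matrix().round(3).tolist(),s['q'].round(2))
c=cal("wrist");im=r.snapshot("wrist");print(c[1],c[2].round(3).tolist(),c[0][0,0]);cv2.imwrite("pics/w1.png",im)
for b,p in dict(stout=(.447,.14),slim=(.445,.068),square=(.446,-.008),taper=(.44,-.076)).items(): print(b,proj([*p,.016+H[b]],c))
E
```

```text
4.05 [ 0.44335834 -0.00852285  0.32256539] [[-0.001, 1.0, -0.001], [1.0, 0.001, -0.001], [-0.001, -0.001, -1.0]] [ 0.31  0.47 -0.58  2.05  0.39  0.73 -0.52]
[0.44281564 0.0725819  0.4046696 ] [[1.0, 0.001, 0.001], [-0.002, 0.952, 0.307], [-0.001, -0.307, 0.952]] 364.0779936225505
stout [[326.53250567   9.47605866]]
slim [[323.77493597 124.66398553]]
square [[324.66142368 228.88195246]]
taper [[316.99364818 315.09366688]]
```

View pics/w1.png

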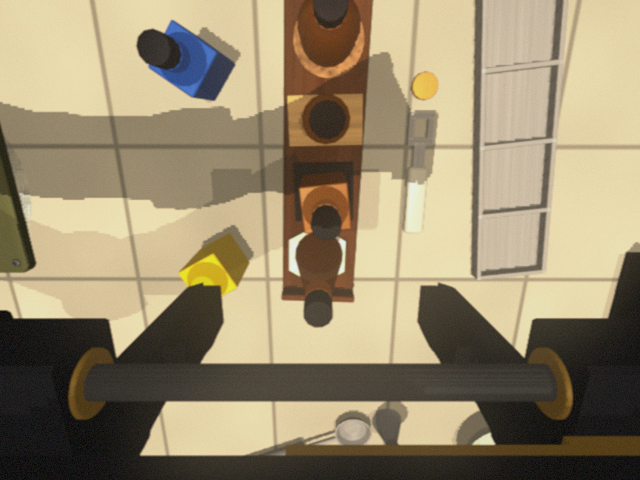

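```bash
python3 - <<'E'
from h import *
im=cv2.imread("pics/w1.png")[0:340,280:580]
cv2.imwrite("pics/w1c.png",cv2.resize(cv2.convertScaleAbs(im,alpha=1.6,beta=20),None,fx=1.75,fy=1.75,interpolation=2))
c=cal("wrist");P=ray([(474,278),(546,272),(477,0),(566,0)],.018,c);print(P.round(4).tolist())
c0=np.array([.6432,.0444]);a=np.radians(6.6);M=np.array([[np.cos(a),-np.sin(a)],[np.sin(a),np.cos(a)]])
for n in("wrist",):
  for l in([-.0395,-.1505],[.0395,-.1505],[-.0395,0],[.0395,0],[-.0395,-.074],[.0395,-.074]): print(l,proj([*(c0+M@l),.018],c).round(1))
for b,p in dict(stout=(.447,.14),slim=(.445,.068),square=(.446,-.008),taper=(.44,-.076)).items(): print(b,proj([*p,.016+H[b]],c).round())
E
```

```text
[[0.6204, -0.1065, 0.018], [0.7025, -0.0992, 0.018], [0.5877, 0.1741, 0.018], [0.6698, 0.1739, 0.018]]
[-0.0395, -0.1505] [[474.4 280.4]]
[0.0395, -0.1505] [[543.4 273.1]]
[-0.0395, 0] [[476.  148.8]]
[0.0395, 0] [[553.5 139.6]]
[-0.0395, -0.074] [[475.2 217.3]]
[0.0395, -0.074] [[548.2 209.1]]
stout [[327.   8.]]
slim [[324. 123.]]
square [[325. 228.]]
taper [[317. 314.]]
```

View pics/w1c.png

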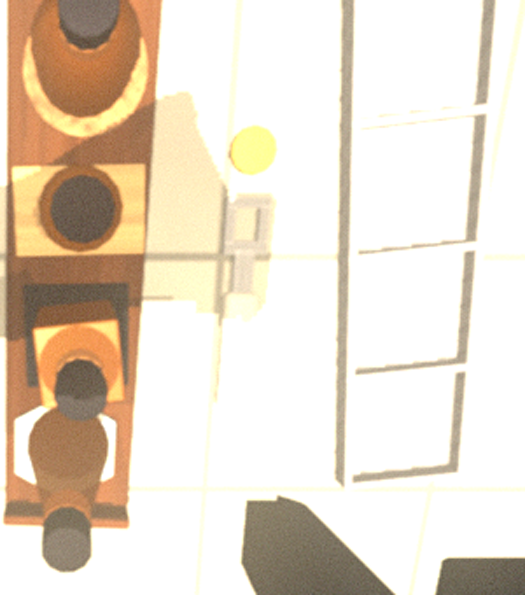

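Emit:
play_rows:
  translation:
    - [0.0025, 0.003, 0.03]
    - [0, 0, 0.035]
    - [0, 0, 0.035]
    - [0, 0, 0.03]
    - [0, 0, 0.015]
    - [0, 0, 0.008]
    - [0, 0, 0]
    - [0, 0, 0]
    - [0, 0, 0]
    - [0, 0, 0]
    - [0, 0, 0]
    - [0, 0, 0]
  delta_rot:
    - [0, 0, 0]
    - [0, 0, 0]
    - [0, 0, 0]
    - [0, 0, 0]
    - [0, 0, 0]
    - [0, 0, 0]
    - [0, 0, 0]
    - [0, 0, 0]
    - [0, 0, 0]
    - [0, 0, 0]
    - [0, 0, 0]
    - [0, 0, 0]
  grip: [1, 1, 1, 1, 1, 1, 1, -1, -1, -1, -1, -1]
  squeeze: 20

```text
clock: 5.6
tool_pos: [0.4468, -0.0054, 0.1698]
eef_rot: [0.707, 0.707, 0.0, 0.0]
contact_force: [-1.3, -0.7, 0.4]
opening: 0.455
finger_force: 0.0
```

Emit:
play_rows:
  translation:
    - [0, 0, 0]
    - [0, 0, 0]
    - [0, 0, 0]
    - [0, 0, 0]
    - [0, 0, -0.01]
    - [0, 0, -0.02]
  delta_rot:
    - [0, 0, 0]
    - [0, 0, 0]
    - [0, 0, 0]
    - [0, 0, 0]
    - [0, 0, 0]
    - [0, 0, 0]
  grip: [-1, -1, -1, -1, -1, -1]

```text
clock: 6.35
tool_pos: [0.4461, -0.0055, 0.2]
eef_rot: [0.707, 0.707, -0.001, -0.001]
contact_force: [0.3, 0.9, -2.6]
opening: 0.264
finger_force: 20.0
```

Emit:
play_rows:
  translation:
    - [0, 0, -0.045]
    - [0, 0.04, 0]
    - [0, 0.05, 0]
    - [0.029, 0.035, 0]
    - [0.029, 0.035, 0]
    - [0.0285, 0.034, 0]
    - [0, 0, 0.02]
    - [0, 0, 0.03]
    - [0, 0, 0.015]
    - [0, 0, 0]
  delta_rot:
    - [0, 0, 0]
    - [0, 0, 0]
    - [0, 0, 0]
    - [0, 0, 0]
    - [0, 0, 0]
    - [0, 0, 0]
    - [0, 0, 0]
    - [0, 0, 0]
    - [0, 0, 0]
    - [0, 0, 0]
  grip: [-1, -1, -1, -1, -1, -1, -1, -1, -1, -1]

```text
clock: 7.6
tool_pos: [0.6399, 0.0808, 0.179]
eef_rot: [0.707, 0.707, -0.001, -0.001]
contact_force: [-0.0, -0.3, -1.8]
opening: 0.266
finger_force: 20.0
```

```bash
python3 - <<'E'
from h import *
s=r.get_state();print(s['clock'],s['tool_pos'],s['opening'],s['contact_force'])
a=r.snapshot("scene")[100:400,220:520];b=r.snapshot("top")[100:330,170:420]
cv2.imwrite("pics/c2.png",np.hstack([cv2.resize(a,(400,400)),cv2.resize(b,(400,400))]))
E
```

```text
7.6 [0.63987681 0.08080074 0.17895977] 0.265968578615992 [-0.02784322 -0.34518572 -1.77061698]
```

View pics/c2.png

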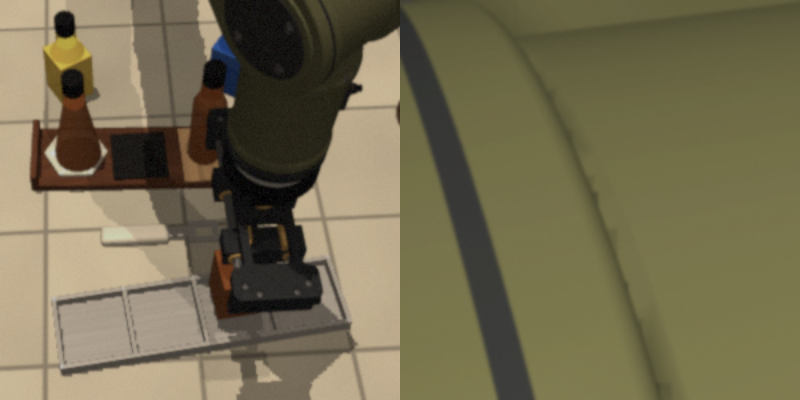

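The arm blocks the top view. The scene view shows the square bottle over the second bay from the robot's left, around crop (235,285), just above the walls. I'm lowering it gently.

Emit:
play_rows:
  translation:
    - [0, 0, 0.008]
    - [0, 0, 0.006]
    - [0, 0, 0.003]
    - [0, 0, 0.0015]
    - [0, 0, 0.001]
    - [0, 0, 0]
  delta_rot:
    - [0, 0, 0]
    - [0, 0, 0]
    - [0, 0, 0]
    - [0, 0, 0]
    - [0, 0, 0]
    - [0, 0, 0]
  grip: [-1, -1, -1, -1, -1, -1]

```text
clock: 8.45
tool_pos: [0.6408, 0.0812, 0.1602]
eef_rot: [0.707, 0.707, 0.0, 0.0]
contact_force: [0.0, -0.6, -1.7]
opening: 0.266
finger_force: 20.0
```

Emit:
play_rows:
  translation:
    - [0, 0, 0.001]
    - [0, 0, 0.0005]
    - [0, 0, 0]
  delta_rot:
    - [0, 0, 0]
    - [0, 0, 0]
    - [0, 0, 0]
  grip: [-1, -1, -1]

```text
clock: 8.82
tool_pos: [0.6413, 0.0813, 0.1596]
eef_rot: [0.707, 0.707, 0.001, 0.0]
contact_force: [0.3, -0.4, 4.8]
opening: 0.266
finger_force: 20.0
```

Emit:
play_rows:
  translation:
    - [0, 0, 0]
    - [0, 0, 0]
    - [0, 0, 0]
    - [0, 0, -0.01]
    - [0, 0, -0.04]
    - [0, 0, -0.05]
    - [-0.037, -0.05, 0]
    - [-0.04, -0.05, 0]
    - [-0.04, -0.05, 0]
    - [-0.04, -0.05, 0]
    - [0, 0, 0.02]
    - [0, 0, 0.03]
    - [0, 0, 0.02]
    - [0, 0, 0.011]
    - [0, 0, 0]
  delta_rot:
    - [0, 0, 0]
    - [0, 0, 0]
    - [0, 0, 0]
    - [0, 0, 0]
    - [0, 0, 0]
    - [0, 0, 0]
    - [0, 0, 0]
    - [0, 0, 0]
    - [0, 0, 0]
    - [0, 0, 0]
    - [0, 0, 0]
    - [0, 0, 0]
    - [0, 0, 0]
    - [0, 0, 0]
    - [0, 0, 0]
  grip: [1, 1, 1, 1, 1, 1, 1, 1, 1, 1, 1, 1, 1, 1, 1]

```text
clock: 10.7
tool_pos: [0.4445, -0.0729, 0.1776]
eef_rot: [0.707, 0.708, -0.0, -0.0]
contact_force: [-1.2, -0.5, 0.5]
opening: 1.002
finger_force: 0.0
```

```bash
python3 - <<'E'
from h import *
s=r.get_state();print(s['clock'],s['tool_pos'],s['opening'],s['contact_force'],s['q'].round(2))
a=r.snapshot("scene")[100:400,220:520];b=r.snapshot("wrist")
cv2.imwrite("pics/c3.png",np.hstack([cv2.resize(a,(400,400)),cv2.resize(b,(400,300),interpolation=3) if 0 else cv2.copyMakeBorder(cv2.resize(b,(400,300)),0,100,0,0,0)]))
E
```

```text
10.7 [ 0.4445234  -0.07292824  0.17764534] 1.002193417658446 [-1.19345896 -0.50732656  0.53526303] [ 0.27  0.72 -0.34  2.18  0.71  0.35 -0.66]
```

View pics/c3.png

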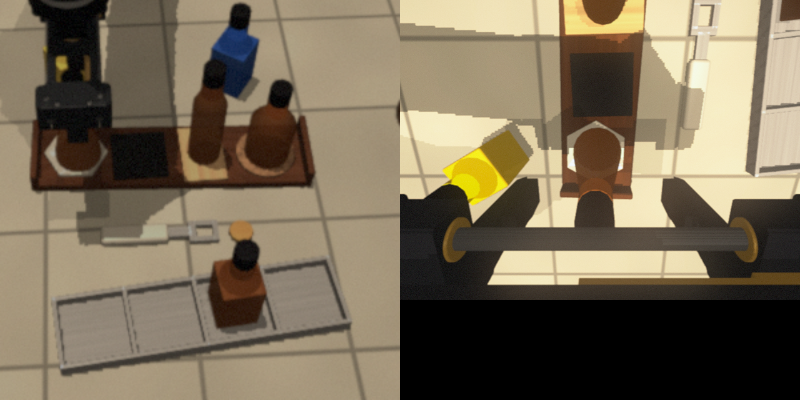

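The square bottle stands in its bay at crop (237,295). The taper's neck is between the fingers and slightly toward the robot, so I'll trim the position and grip.

Emit:
play_rows:
  translation:
    - [-0.003, -0.0035, -0.001]
    - [0, 0, 0]
    - [0, 0, 0]
    - [0, 0, 0]
    - [0, 0, 0]
    - [0, 0, 0]
    - [0, 0, 0]
    - [0, 0, 0]
    - [0, 0, 0]
    - [0, 0, 0]
    - [0, 0, -0.01]
    - [0, 0, -0.02]
  delta_rot:
    - [0, 0, 0]
    - [0, 0, 0]
    - [0, 0, 0]
    - [0, 0, 0]
    - [0, 0, 0]
    - [0, 0, 0]
    - [0, 0, 0]
    - [0, 0, 0]
    - [0, 0, 0]
    - [0, 0, 0]
    - [0, 0, 0]
    - [0, 0, 0]
  grip: [1, -1, -1, -1, -1, -1, -1, -1, -1, -1, -1, -1]

```text
clock: 12.3
tool_pos: [0.4403, -0.076, 0.209]
eef_rot: [0.707, 0.707, -0.001, -0.001]
contact_force: [-0.9, 0.6, -1.4]
opening: 0.262
finger_force: 20.0
```

Emit:
play_rows:
  translation:
    - [0, 0, -0.045]
    - [0, 0.04, -0.01]
    - [0, 0.055, 0]
    - [0.05, 0.005, 0]
    - [0.06, 0, 0]
    - [0.06, 0, 0]
    - [0.06, 0, 0]
    - [0, 0.045, 0]
    - [0, 0.046, 0]
    - [0, 0, 0]
    - [0, 0, 0.03]
    - [0, 0, 0.03]
    - [0, 0, 0.015]
    - [0, 0, 0]
  delta_rot:
    - [0, 0, 0]
    - [0, 0, 0]
    - [0, 0, 0]
    - [0, 0, 0]
    - [0, 0, 0]
    - [0, 0, 0]
    - [0, 0, 0]
    - [0, 0, 0]
    - [0, 0, 0]
    - [0, 0, 0]
    - [0, 0, 0]
    - [0, 0, 0]
    - [0, 0, 0]
    - [0, 0, 0]
  grip: [-1, -1, -1, -1, -1, -1, -1, -1, -1, -1, -1, -1, -1, -1]

```text
clock: 14.05
tool_pos: [0.6307, 0.1538, 0.1882]
eef_rot: [0.707, 0.707, -0.001, -0.001]
contact_force: [0.0, 0.1, -1.7]
opening: 0.265
finger_force: 20.0
```

Emit:
play_rows:
  translation:
    - [0.0005, 0.0005, 0.008]
    - [0, 0, 0.007]
    - [0, 0, 0.002]
    - [0, 0, 0.001]
    - [0, 0, 0.001]
    - [0, 0, 0.0005]
    - [0, 0, 0]
  delta_rot:
    - [0, 0, 0]
    - [0, 0, 0]
    - [0, 0, 0]
    - [0, 0, 0]
    - [0, 0, 0]
    - [0, 0, 0]
    - [0, 0, 0]
  grip: [-1, -1, -1, -1, -1, -1, -1]

```text
clock: 14.92
tool_pos: [0.6323, 0.1545, 0.1693]
eef_rot: [0.707, 0.707, 0.0, 0.0]
contact_force: [0.6, 0.1, -1.5]
opening: 0.262
finger_force: 20.0
```

Emit:
play_rows:
  translation:
    - [0, 0, 0.001]
    - [0, 0, 0.0005]
    - [0, 0, 0]
  delta_rot:
    - [0, 0, 0]
    - [0, 0, 0]
    - [0, 0, 0]
  grip: [-1, -1, -1]

```text
clock: 15.3
tool_pos: [0.6327, 0.155, 0.1686]
eef_rot: [0.707, 0.707, 0.001, 0.0]
contact_force: [0.4, 0.4, 4.8]
opening: 0.263
finger_force: 20.0
```

Emit:
play_rows:
  translation:
    - [0, 0, 0]
    - [0, 0, 0]
    - [0, 0, 0]
    - [0, 0, -0.01]
    - [0, 0, -0.04]
    - [0, 0, -0.05]
    - [-0.021, -0.046, 0]
    - [-0.021, -0.046, 0]
    - [-0.021, -0.047, 0]
    - [-0.022, -0.047, 0]
    - [0, 0, 0]
    - [0, 0, 0.02]
    - [0, 0, 0.03]
    - [0, 0, 0.018]
    - [0, 0, 0.008]
    - [0, 0, 0]
  delta_rot:
    - [0, 0, 0]
    - [0, 0, 0]
    - [0, 0, 0]
    - [0, 0, 0]
    - [0, 0, 0]
    - [0, 0, 0]
    - [0, 0, 0]
    - [0, 0, 0]
    - [0, 0, 0]
    - [0, 0, 0]
    - [0, 0, 0]
    - [0, 0, 0]
    - [0, 0, 0]
    - [0, 0, 0]
    - [0, 0, 0]
    - [0, 0, 0]
  grip: [1, 1, 1, 1, 1, 1, 1, 1, 1, 1, 1, 1, 1, 1, 1, 1]

```text
clock: 17.3
tool_pos: [0.447, 0.0699, 0.1917]
eef_rot: [0.707, 0.707, 0.0, 0.0]
contact_force: [-0.1, 0.5, -0.5]
opening: 1.0
finger_force: 0.0
```

```bash
python3 - <<'E'
from h import *
s=r.get_state();print(s['clock'],s['tool_pos'],s['opening'],s['contact_force'],s['q'].round(2))
a=r.snapshot("scene")[100:400,220:520];b=r.snapshot("wrist")
cv2.imwrite("pics/c4.png",np.hstack([cv2.resize(a,(400,400)),cv2.copyMakeBorder(cv2.resize(b,(400,300)),0,100,0,0,0)]))
E
```

```text
17.3 [0.44702956 0.06990259 0.1917497 ] 1.0003009576245503 [-0.06047167  0.47843161 -0.45230152] [-0.02  0.7  -0.37  2.17  0.66  0.39 -0.94]
```

View pics/c4.png

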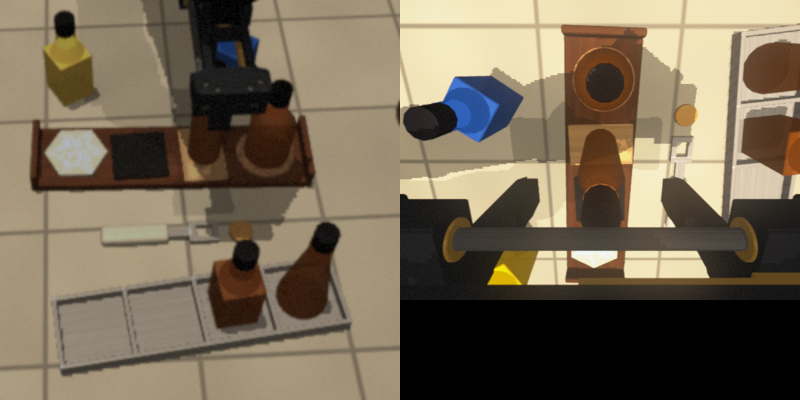

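The taper stands in the left-end bay at crop (303,285) and the square is still upright. The slim neck is centred between the fingers, so I'll grip it.

Emit:
play_rows:
  translation:
    - [0, 0, 0]
    - [0, 0, 0]
    - [0, 0, 0]
    - [0, 0, 0]
    - [0, 0, 0]
    - [0, 0, 0]
    - [0, 0, 0]
    - [0, 0, 0]
    - [0, 0, 0]
    - [0, 0, -0.01]
    - [0, 0, -0.02]
    - [0, 0, 0]
  delta_rot:
    - [0, 0, 0]
    - [0, 0, 0]
    - [0, 0, 0]
    - [0, 0, 0]
    - [0, 0, 0]
    - [0, 0, 0]
    - [0, 0, 0]
    - [0, 0, 0]
    - [0, 0, 0]
    - [0, 0, 0]
    - [0, 0, 0]
    - [0, 0, 0]
  grip: [-1, -1, -1, -1, -1, -1, -1, -1, -1, -1, -1, -1]

```text
clock: 18.9
tool_pos: [0.4468, 0.0696, 0.2229]
eef_rot: [0.707, 0.707, 0.001, 0.001]
contact_force: [0.8, -0.2, -1.3]
opening: 0.267
finger_force: 20.0
```

Emit:
play_rows:
  translation:
    - [0, 0, -0.045]
    - [0, 0.045, -0.01]
    - [0, 0.055, 0]
    - [-0.031, 0.034, 0]
    - [-0.031, 0.034, 0]
    - [0, 0.034, 0]
    - [0, 0, 0]
    - [0, 0, 0.03]
    - [0, 0, 0.03]
    - [0, 0, 0.017]
    - [0, 0, 0]
  delta_rot:
    - [0, 0, 0]
    - [0, 0, 0]
    - [0, 0, 0]
    - [0, 0, 0]
    - [0, 0, 0]
    - [0, 0, 0]
    - [0, 0, 0]
    - [0, 0, 0]
    - [0, 0, 0]
    - [0, 0, 0]
    - [0, 0, 0]
  grip: [-1, -1, -1, -1, -1, -1, -1, -1, -1, -1, -1]

```text
clock: 20.27
tool_pos: [0.6471, 0.0077, 0.1985]
eef_rot: [0.707, 0.708, -0.001, -0.001]
contact_force: [-0.1, -0.5, -1.8]
opening: 0.262
finger_force: 20.0
```

Emit:
play_rows:
  translation:
    - [0, 0.0005, 0.007]
    - [0, 0, 0.005]
    - [0, 0, 0.002]
    - [0, 0, 0.001]
    - [0, 0, 0.001]
    - [0, 0, 0]
  delta_rot:
    - [0, 0, 0]
    - [0, 0, 0]
    - [0, 0, 0]
    - [0, 0, 0]
    - [0, 0, 0]
    - [0, 0, 0]
  grip: [-1, -1, -1, -1, -1, -1]

```text
clock: 21.02
tool_pos: [0.6489, 0.0076, 0.1838]
eef_rot: [0.707, 0.707, 0.0, 0.0]
contact_force: [0.7, -0.8, -1.9]
opening: 0.262
finger_force: 20.0
```

Emit:
play_rows:
  translation:
    - [0, 0, 0.001]
    - [0, 0, 0.001]
    - [0, 0, 0]
  delta_rot:
    - [0, 0, 0]
    - [0, 0, 0]
    - [0, 0, 0]
  grip: [-1, -1, -1]

```text
clock: 21.4
tool_pos: [0.649, 0.0076, 0.1818]
eef_rot: [0.707, 0.707, 0.0, 0.0]
contact_force: [-0.0, -0.3, -0.2]
opening: 0.264
finger_force: 20.0
```

Emit:
play_rows:
  translation:
    - [0, 0, 0.0007]
    - [0, 0, 0]
  delta_rot:
    - [0, 0, 0]
    - [0, 0, 0]
  grip: [-1, -1]

```text
clock: 21.65
tool_pos: [0.6492, 0.0076, 0.1816]
eef_rot: [0.707, 0.707, 0.0, 0.0]
contact_force: [-0.3, -1.0, 4.7]
opening: 0.263
finger_force: 20.0
```

Emit:
play_rows:
  translation:
    - [0, 0, 0]
    - [0, 0, 0]
    - [0, 0, 0]
    - [0, 0, -0.01]
    - [0, 0, -0.04]
    - [0, 0, -0.05]
    - [0.034, -0.05, 0]
    - [0.034, -0.05, 0]
    - [0.033, -0.05, 0]
    - [0.033, -0.049, 0]
    - [0, 0, 0]
    - [0, 0, 0.03]
    - [0, 0, 0.04]
    - [0, 0, 0.03]
    - [0, 0, 0.015]
    - [0, 0, 0.007]
    - [0, 0, 0]
  delta_rot:
    - [0, 0, 0]
    - [0, 0, 0]
    - [0, 0, 0]
    - [0, 0, 0]
    - [0, 0, 0]
    - [0, 0, 0]
    - [0, 0, 0]
    - [0, 0, 0]
    - [0, 0, 0]
    - [0, 0, 0]
    - [0, 0, 0]
    - [0, 0, 0]
    - [0, 0, 0]
    - [0, 0, 0]
    - [0, 0, 0]
    - [0, 0, 0]
    - [0, 0, 0]
  grip: [1, 1, 1, 1, 1, 1, 1, 1, 1, 1, 1, 1, 1, 1, 1, 1, 1]

```text
clock: 23.78
tool_pos: [0.4505, 0.1412, 0.159]
eef_rot: [0.707, 0.707, 0.0, 0.0]
contact_force: [0.7, -0.2, 0.3]
opening: 0.999
finger_force: 0.0
```

```bash
python3 - <<'E'
from h import *
s=r.get_state();print(s['clock'],s['tool_pos'],s['opening'],s['contact_force'],s['q'].round(2))
a=r.snapshot("scene")[100:400,220:520];b=r.snapshot("wrist")
cv2.imwrite("pics/c5.png",np.hstack([cv2.resize(a,(400,400)),cv2.copyMakeBorder(cv2.resize(b,(400,300)),0,100,0,0,0)]))
E
```

```text
23.775 [0.45045249 0.14121796 0.1590352 ] 0.9993754269205449 [ 0.6824486  -0.21079631  0.29030395] [-0.2   0.77 -0.32  2.13  0.71  0.35 -1.12]
```

View pics/c5.png

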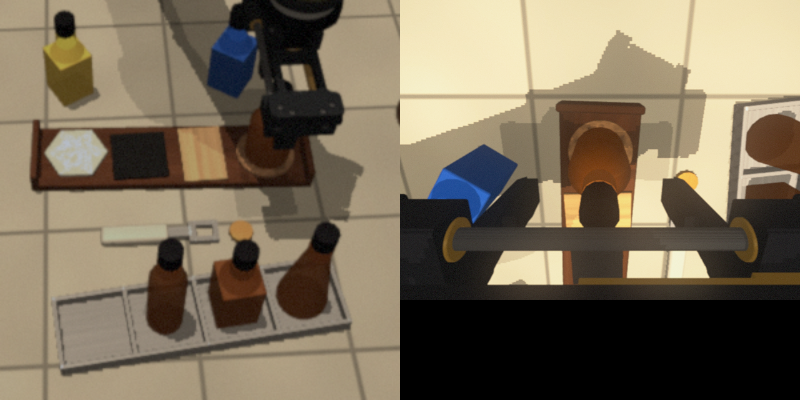

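Three bottles now stand in their bays. The stout neck is centred between the fingers, so I'll grip and lift it.

Emit:
play_rows:
  translation:
    - [0, 0, 0]
    - [0, 0, 0]
    - [0, 0, 0]
    - [0, 0, 0]
    - [0, 0, 0]
    - [0, 0, 0]
    - [0, 0, 0]
    - [0, 0, 0]
    - [0, 0, 0]
    - [0, 0, -0.01]
    - [0, 0, -0.02]
    - [0, 0, 0]
  delta_rot:
    - [0, 0, 0]
    - [0, 0, 0]
    - [0, 0, 0]
    - [0, 0, 0]
    - [0, 0, 0]
    - [0, 0, 0]
    - [0, 0, 0]
    - [0, 0, 0]
    - [0, 0, 0]
    - [0, 0, 0]
    - [0, 0, 0]
    - [0, 0, 0]
  grip: [-1, -1, -1, -1, -1, -1, -1, -1, -1, -1, -1, -1]

```text
clock: 25.38
tool_pos: [0.4503, 0.1416, 0.1901]
eef_rot: [0.707, 0.707, 0.001, 0.0]
contact_force: [-0.1, -0.5, -1.8]
opening: 0.261
finger_force: 20.0
```

Emit:
play_rows:
  translation:
    - [0, 0, -0.045]
    - [0, 0.04, -0.01]
    - [0, 0.055, 0]
    - [-0.05, 0, 0]
    - [-0.055, 0, 0]
    - [-0.055, 0, 0]
    - [-0.0475, 0, 0]
    - [0, 0.055, 0]
    - [0, 0.0565, 0]
    - [0, 0, 0]
    - [0, 0, 0.03]
    - [0, 0, 0.03]
    - [0, 0, 0.018]
    - [0, 0, 0]
  delta_rot:
    - [0, 0, 0]
    - [0, 0, 0]
    - [0, 0, 0]
    - [0, 0, 0]
    - [0, 0, 0]
    - [0, 0, 0]
    - [0, 0, 0]
    - [0, 0, 0]
    - [0, 0, 0]
    - [0, 0, 0]
    - [0, 0, 0]
    - [0, 0, 0]
    - [0, 0, 0]
    - [0, 0, 0]
  grip: [-1, -1, -1, -1, -1, -1, -1, -1, -1, -1, -1, -1, -1, -1]

```text
clock: 27.12
tool_pos: [0.6549, -0.066, 0.1644]
eef_rot: [0.707, 0.708, -0.002, -0.001]
contact_force: [-0.2, 0.4, -1.5]
opening: 0.268
finger_force: 20.0
```

Emit:
play_rows:
  translation:
    - [0, 0, 0.007]
    - [0, 0, 0.006]
    - [0, 0, 0.002]
    - [0, 0, 0.001]
    - [0, 0, 0.001]
    - [0, 0, 0]
  delta_rot:
    - [0, 0, 0]
    - [0, 0, 0]
    - [0, 0, 0]
    - [0, 0, 0]
    - [0, 0, 0]
    - [0, 0, 0]
  grip: [-1, -1, -1, -1, -1, -1]

```text
clock: 27.88
tool_pos: [0.6567, -0.0658, 0.1494]
eef_rot: [0.707, 0.707, 0.0, 0.0]
contact_force: [-0.1, -0.3, -0.8]
opening: 0.261
finger_force: 20.0
```

Emit:
play_rows:
  translation:
    - [0, 0, 0.0008]
    - [0, 0, 0]
  delta_rot:
    - [0, 0, 0]
    - [0, 0, 0]
  grip: [-1, -1]

```text
clock: 28.12
tool_pos: [0.657, -0.0656, 0.1492]
eef_rot: [0.707, 0.707, 0.001, 0.001]
contact_force: [-0.3, 0.7, 6.1]
opening: 0.263
finger_force: 20.0
```

Firm contact with the floor, so I'll release, rise straight up and back away.

Emit:
play_rows:
  translation:
    - [0, 0, 0]
    - [0, 0, 0]
    - [0, 0, 0]
    - [0, 0, -0.01]
    - [0, 0, -0.04]
    - [0, 0, -0.05]
    - [0, 0, -0.05]
    - [-0.05, -0.04, 0]
    - [-0.05, -0.04, 0]
    - [-0.05, -0.04, 0]
    - [-0.05, -0.04, 0]
    - [-0.05, -0.04, 0]
    - [-0.05, 0, 0]
    - [0, 0, 0]
    - [0, 0, 0]
  delta_rot:
    - [0, 0, 0]
    - [0, 0, 0]
    - [0, 0, 0]
    - [0, 0, 0]
    - [0, 0, 0]
    - [0, 0, 0]
    - [0, 0, 0]
    - [0, 0, 0]
    - [0, 0, 0]
    - [0, 0, 0]
    - [0, 0, 0]
    - [0, 0, 0]
    - [0, 0, 0]
    - [0, 0, 0]
    - [0, 0, 0]
  grip: [1, 1, 1, 1, 1, 1, 1, 1, 1, 1, 1, 1, 1, 1, 1]

```text
clock: 30.0
tool_pos: [0.4618, -0.3592, 0.2987]
eef_rot: [0.707, 0.708, 0.001, 0.0]
contact_force: [0.5, 0.6, 0.7]
opening: 0.996
finger_force: 0.0
```

```bash
python3 - <<'E'
from h import *
a=r.snapshot("scene")[100:400,220:520];b=r.snapshot("top")[100:330,170:420]
cv2.imwrite("pics/c6.png",np.hstack([cv2.resize(a,(400,400)),cv2.resize(b,(400,400))]))
E
```

```text
(no output)
```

View pics/c6.png

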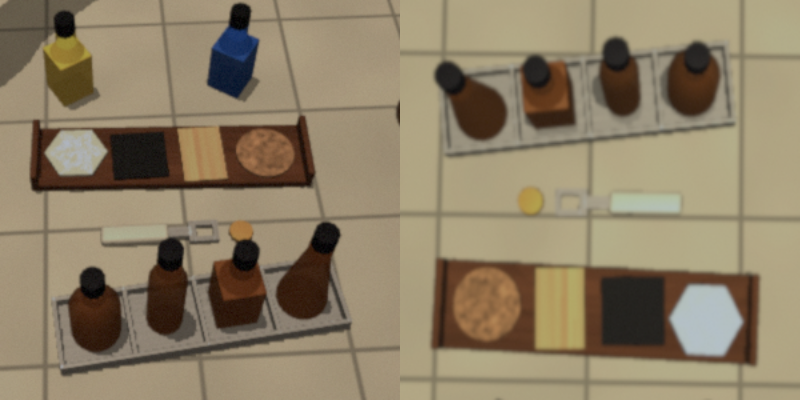

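All four stand upright, one to a bay: in the top view, left to right, taper, square, slim and stout, the reverse of the tray order. The tray is empty and the look-alikes are untouched.

```bash
python3 -c "
from plant import r
print(r.finish_job())"
```

```text
the job is handed in; nothing more can be done
None
```

All four bottles stand upright in the rack in reverse order (from the robot's left: taper, square, slim, stout), and the job was handed in at about 30 s of the 93 s allowed.

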